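# Hang a fixture plate out to the gauge mark and hold it

## Robot

A 6-joint arm with a two-finger parallel gripper is mounted at the origin on the work surface. World frame = base frame: x ahead of the robot, y to its left, z up, the work surface at z = 0. Lengths are in mm, angles in rad, forces in N, time in s.
With the tool pointing down it reaches from about 250 to 800 mm from the base axis. Payload 3.9 kg.
Tool frame: the origin (TCP) lies at the very end of the fingers, on their centre line; the grasp point (between the pads) lies ctrl.grip_point_offset behind it (ctrl.grip_point_offset is the distance from the TCP to the grasp point, in mm); z points along the fingers, y is the line along which they close (so a half turn about z gives the same grasp; the last joint's range is limited). The gripper opens to 85 mm and grips with 20 to 120 N. Pads are 22 mm wide; open, the fingers measure 114 mm over their backs; the gripper's body (76 mm by 85 mm) begins 54 mm behind the grasp point. The pads swing forward as they close: fully open they stand 13 mm farther back than shut.
Start: joints at [-1.225, 0.26, -0.138, 1.173, 0, 1.571], TCP at [177.943, -493.914, 231.304] pointing down, gripper open.
Joint ranges: [-2.78, 2.78], [-0.83, 1.72], [-1.28, 1.37], [-1.9, 2.12], [-1.57, 1.48], [-3.14, 3.14]. Speed limits (rad/s): [2.57, 2.57, 3.14, 3.14, 3.14, 3.14].

## Interface

Orientations are given as a 3x3 rotation matrix whose columns are the frame's x, y, z axes.
In Python, from plant import ctrl gives the robot as it stands.
- The arm moves only by the shell command python3 -m pendant 'ROWS' [FORCE]. ROWS is JSON, a list of rows, each a list of 3 entries, a list of its own where there are three numbers: the shift along the tool's x, y, z as a fraction of full scale, then the turn, a rotation vector about the tool's x, y, z as a fraction of full scale, then the gripper's target within -1 to 1 (fully open at 1, half-way at 0, shut at -1). In form: [[[tx, ty, tz], [ax, ay, az], jaw], ...]. A call has 1 to 12 rows; each row is the pose to reach, as a shift and turn from the pose commanded when the call began, along the tool's axes at that moment; what a row does not reach only later rows make up. Full scale, the value 1, is 0.1 m for a shift and 1.5 rad for a turn. A row lasts 1/8 s, in which the tool goes at most 62.5 mm and 10.7 degrees, less where a joint would pass 70% of its speed; a pose out of reach is approached as far as the arm can. A call with a number of a shift or a turn outside -1 to 1 is refused whole. A call with a gripper value outside its range is refused whole. The fingers move at their own pace and stop on an object; FORCE is the grip in N (left out, the last holds). Time passes only in rows, so rows that repeat a pose let the fingers close. It gives the time, the measured TCP pose, the force, the opening and the grip force at its end, in the units of the state.
- ctrl.get_state(): the state, without advancing time (a new reading comes with each control period).
- ctrl.read_camera(name): name is "side" or "top"; returns a dict with "color" (420x560x3 uint8, red, green, blue), "z_map" (420x560 float32, mm along the optical axis (not along the pixel's ray), 0 where there is no reading), "camera_matrix" (3x3 intrinsics, pixels), "rvec" (rotation vector, rad) and "tvec" (3), from world to camera coordinates, as OpenCV has them. Camera axes: x right, y down, z forward; pixel columns grow to the right and rows downward; lengths in mm; the calibration is good to about 2 mm. A picture is of the moment at which its call begins.
- ctrl.job_done(): hands the job in; it is judged then, once.
The state is a dict: "t": time; "joint_pos": joint angles; "qd": joint speeds; "joint_torque": joint torques, N m; "position": TCP position; "tcp_rot": TCP orientation; "ft_force": force on the tool from outside, world axes, zero at the start; "ft_torque": the same for the moment, N m; "finger_gap": finger opening in mm; "grasp_force": force on a finger pad.
Only numpy, scipy, OpenCV 4.12 (cv2) and the standard library are available. Lean on these libraries where they do the work, as an engineer would, in place of code of your own. Each camera call takes 0.05 s, during which the arm holds its last target. There are 200 camera calls.

## Task

First clear the fixture plate: lay the orange screwdriver gently (do not drop it) in the empty blue lane of the grey tray, flat, parallel to the green one and with its handle towards the same end. Then slide the plate straight out along the riser, without lifting it, until the middle of its outer edge is level with the red pointer, and finish while still holding it there, level and resting on the riser: it is front-heavy and tips if let go, so keep hold and never let it tip. Leave everything else where it is.

Things in the scene. Friction and masses are not known exactly. Their poses are not given: they have to be found in the camera images.
- riser: fixed dark steel riser, 260 long (its x) x 170 wide x 60 mm high, with a yellow strip along its outer end. Origin: centre of its underside. Its x points outward, the way the plate must slide; its z is up; its outer edge is 130 mm from the origin along x, its top 60 mm above it.
- plate: loose aluminium plate, 300 (its x) x 160 x 6 mm, about 0.7 kg, lying on the riser. Origin: centre of its underside; x points outward along the riser, z up. A circuit board (x 40 to 130 mm, with a steel block up to 37 mm high) is fixed on its outer half: it balances 23 mm outward of the origin, and at the mark that point is 25 to 70 mm past the riser's edge, so it tips unless its tail is held.
- plate_grip (a point): centre of the square black grip block fixed on the plate near its tail: 24 x 24 mm (sides along the plate's x and y), 40 mm high from the plate's top, centre 20 mm above the plate's top. 100 mm from the plate's origin towards the tail. Axes as the plate's. Free all round by at least 25 mm; the riser lies beneath it throughout.
- plate_lead (a point): middle of the plate's outer edge (150 mm from the plate's origin along its x), half-way through its thickness. Axes as the plate's.
- gauge: fixed gauge stand beside the way of the plate: a steel post on a foot, 100 mm high, carrying the red pointer. Origin at bench height straight under the pointer's tip; its x is parallel to the riser's x.
- mark (a point): tip of the red pointer, a 3 mm thin blade beside the plate's path, 25 mm clear of the plate's side and just above it, square to the slide. The plate is at the mark when its outer edge has the same position as this point along the riser's x. Its x is parallel to the riser's x.
- driver_mid (a point): the orange screwdriver, lying on the plate at the start: square handle 85 long x 16 x 16 mm, then a steel shaft 6 mm thick, 65 mm long, 150 mm overall, 60 g. This point is its centre of mass, in the handle, half-way up (8 mm above what it lies on). Its x runs along it towards the tip: the handle spans x from -55 to 30 mm, the shaft from 30 to 95 mm.
- driver_tip (a point): tip of the orange screwdriver's shaft, 95 mm from driver_mid along its x.
- driver: the orange screwdriver as a body; origin at the underside of its handle, 8 mm below driver_mid, same axes.
- tray: fixed grey tray, 210 (its x) x 129 mm, floor 4 mm thick, rim and middle divider 12 mm high above the bench and 5 mm thick; two lanes along its x, 57 mm wide and 200 mm long inside, their centre lines 31 mm either side of its origin in y. One lane holds the green screwdriver; the other is empty and lined blue. Origin: centre of its underside.
- lane_mid (a point): where the middle point (driver_mid) of a screwdriver laid in the empty blue-lined lane belongs: on the lane's centre line, 8 mm above its floor, 20 mm towards the handle end of the lane's middle. Its x runs along the lane towards the end where the screwdriver tips point.
- mate: the green screwdriver, like the orange one, lying in the other lane of the tray with its tip along its own x; leave it. Origin at the underside of its handle.
- meter: loose yellow multimeter 170 x 85 x 40 mm on the bench, leave it. Origin: centre of underside.
- spool: loose solder spool, 56 mm across, 26 mm high, leave it. Origin: centre of underside.
- tape: loose grey tape roll, 100 mm across, 45 mm high, leave it. Origin: centre of underside.
- flux: loose amber bottle, 40 mm across, 90 mm high, leave it. Origin: centre of underside.
- tweezers: loose steel tweezers 120 mm long, 4 mm high, leave them. Origin: centre of underside.

How it is judged (in metres and radians):
On the way:
1. the orange screwdriver lies flat in the empty lane, released, tip the same way as the green one, before the plate is slid out (x of driver_mid in the frame of lane_mid between -0.03 and 0.03 m and y of driver_mid in the frame of lane_mid between -0.021 and 0.021 m and z of driver_mid in the frame of lane_mid between -0.006 and 0.006 m and x of driver_tip in the frame of lane_mid above 0.05 m and angle between the x axis of driver_mid and the x axis of lane_mid, either way round below 0.2 rad and angle between driver_mid's own x axis and vertical above 1.45 rad and contact force between driver and the fingers below 0.05 N and linear speed of driver below 0.03 m/s and x of plate_lead in the frame of mark below -0.03 m), for 0.3 s.
At the end, for the whole second after the job is handed in: Plate edge within 8 mm of the pointer, straight (0.12 rad, 25 mm), level (0.05 rad), at most 5 mm off the riser, still, held by fingers over 1 N, gauge not touching. Orange screwdriver released in the lane, flat, parallel (0.2 rad), tip as the green one, within 30 mm along, 21 mm across (x of plate_lead in the frame of mark between -0.008 and 0.008 m and angle between the x axis of plate and the x axis of riser, either way round below 0.12 rad and y of plate in the frame of riser between -0.025 and 0.025 m and z of plate in the frame of riser between 0.054 and 0.065 m and angle between plate's own z axis and vertical below 0.05 rad and contact force between plate and the fingers above 1 N and contact force between plate and gauge below 0.3 N and linear speed of plate below 0.02 m/s and x of driver_mid in the frame of lane_mid between -0.03 and 0.03 m and y of driver_mid in the frame of lane_mid between -0.021 and 0.021 m and z of driver_mid in the frame of lane_mid between -0.006 and 0.006 m and x of driver_tip in the frame of lane_mid above 0.05 m and angle between the x axis of driver_mid and the x axis of lane_mid, either way round below 0.2 rad and angle between driver_mid's own x axis and vertical above 1.45 rad and contact force between driver and the fingers below 0.05 N); the arm keeps its last pose, push and grip.
It fails at once if the plate tipped (over 0.12 rad) (angle between plate's own z axis and vertical above 0.12 rad).
It fails at once if the plate was lifted off the riser (over 15 mm) instead of slid (z of plate in the frame of riser above 0.075 m).
It fails at once if the plate was slid (over 40 mm) with the screwdriver still lying on it (distance of plate from where it was at the start of the episode above 0.04 m and contact force between driver and plate above 0.05 N).
It fails at once if the screwdriver was dropped (falling free faster than 0.6 m/s) (linear speed of driver above 0.6 m/s and contact force between driver and the fingers below 0.01 N).
It fails at once if something else was disturbed (moved over 20 mm) (distance of any of mate, meter, spool, tape, flux, tweezers from where it was at the start of the episode above 0.02 m).
It also fails if it takes over 51 s, if anything falls off the work surface, if the arm or the gripper's body presses on something with over 40 N, if the wrist force passes 120 N, or if a joint passes its speed limit or range.

## Working session

There is one attempt and no reset: what is moved stays moved. The work goes in short steps, Python scripts to look and compute and a shell command to move; the robot and the scene stay as the last step left them, time stands still between calls to the robot, and variables do not carry over. Pictures are saved under pics/ and viewed, at most 10 in all, crops included, and the job is handed in when it is done.

```bash
mkdir -p pics; ls; cat > h.py <<'E'
import numpy as np, cv2
from plant import ctrl
def cam(n):
    c=ctrl.read_camera(n); np.savez(''+n+'.npz',**c)
    return c
def load(n): return dict(np.load(''+n+'.npz'))
def dep(c,u,v):
    """world point from depth at pixel (median 3x3)"""
    R=cv2.Rodrigues(c['rvec'])[0];K=c['camera_matrix']
    z=c['z_map'][int(v)-1:int(v)+2,int(u)-1:int(u)+2];z=np.median(z[z>0])
    return R.T@(np.linalg.inv(K)@[u,v,1]*z-np.ravel(c['tvec']))
def ray(c,u,v,h):
    R=cv2.Rodrigues(c['rvec'])[0];o=-R.T@np.ravel(c['tvec'])
    d=R.T@(np.linalg.inv(c['camera_matrix'])@[u,v,1]);return o+d*(h-o[2])/d[2]
def proj(c,p):
    return cv2.projectPoints(np.float64(p).reshape(-1,1,3),c['rvec'],c['tvec'],c['camera_matrix'],None)[0].reshape(-1,2)
E
python3 - <<'E'
from h import *
for n in('top','side'):
    c=cam(n);cv2.imwrite(f'pics/{n}0.png',cv2.resize(c['color'][:,:,::-1],(800,600),interpolation=cv2.INTER_CUBIC))
    R=cv2.Rodrigues(c['rvec'])[0];print(n,-R.T@np.ravel(c['tvec']),R[2],c['camera_matrix'][0])
s=ctrl.get_state();print(s['tcp_rot'],s['finger_gap'],ctrl.grip_point_offset,s['t'])
E
```

```text
pics
top [ 454.69082855  -51.4032393  1015.47590098] [ 0.05724826  0.02839077 -0.99795621] [395.51959319   0.         279.83139774]
side [ 47.42804025 718.12567218 850.70323485] [ 0.41570723 -0.64016986 -0.64604183] [388.16078472   0.         278.99015596]
[[ 9.40815739e-01  3.38917953e-01 -6.05172247e-04]
 [ 3.38918493e-01 -9.40814173e-01  1.71676539e-03]
 [ 1.24879832e-05 -1.82026396e-03 -9.99998343e-01]] 85.30043361124189 18.700000000000003 0.1
```

View pics/top0.png

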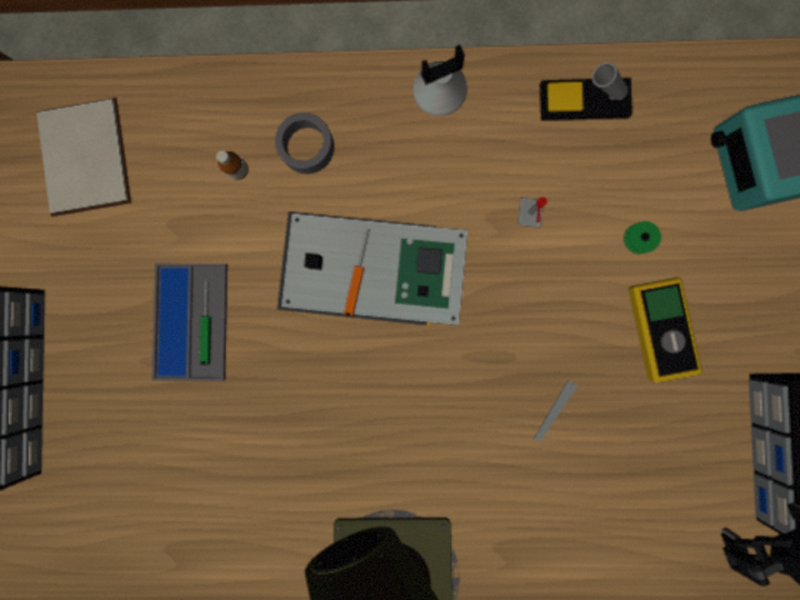

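View pics/side0.png

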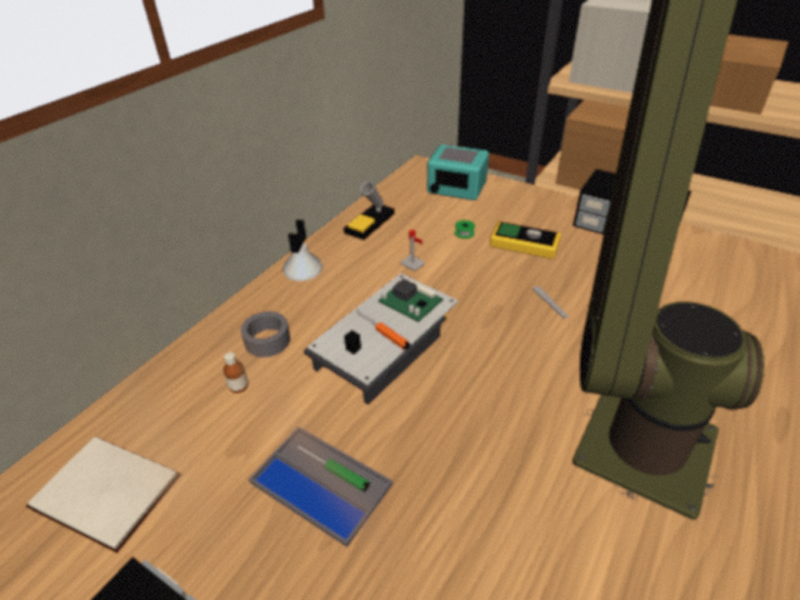

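The top view shows the plate at display pixels (280-467, 213-325) with the orange driver at (349,313)→(367,231). The tray is at (153-227, 264-380), with the blue lane on its left and the green tip pointing up. The red pointer is near (540,205). The side view shows the same layout. I'll enlarge both.

```bash
python3 - <<'E'
from h import *
def crop(n,u0,v0,u1,v1,s,f):
    c=load(n);i=cv2.resize(c['color'][v0:v1,u0:u1,::-1],None,fx=s,fy=s,interpolation=cv2.INTER_CUBIC)
    for u in range(-(-u0//20)*20,u1,20):
        x=int((u-u0+.5)*s);cv2.line(i,(x,0),(x,6),(255,255,255),1);cv2.putText(i,str(u),(x-9,16),0,.35,(255,255,255),1)
    for v in range(-(-v0//20)*20,v1,20):
        y=int((v-v0+.5)*s);cv2.line(i,(0,y),(6,y),(255,255,255),1);cv2.putText(i,str(v),(8,y+4),0,.35,(255,255,255),1)
    cv2.imwrite('pics/'+f,i);print(i.shape)
crop('top',100,125,390,275,2.75,'topc.png');crop('side',170,155,345,385,2.6,'sidec.png')
E
```

```text
(412, 798, 3)
(598, 455, 3)
```

View pics/topc.png

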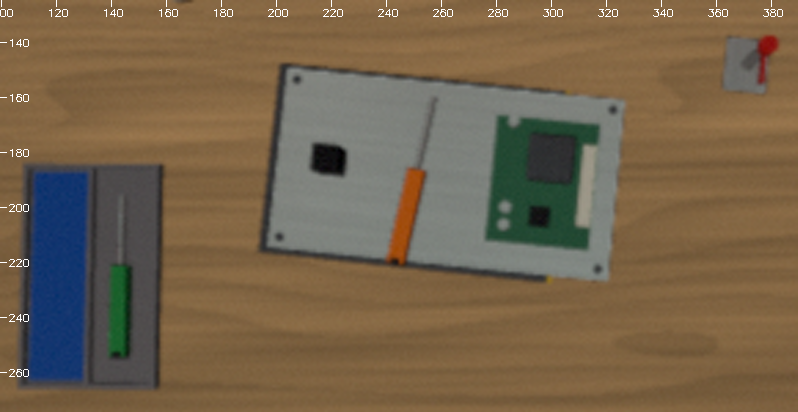

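View pics/sidec.png

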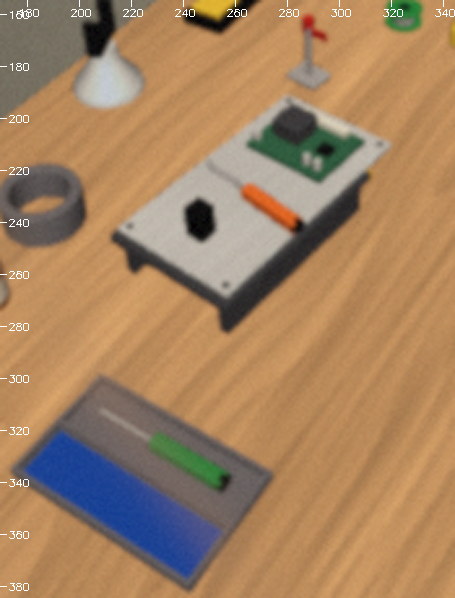

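The top crop shows the four plate screws at (297,79), (613,110), (598,269) and (280,237). The driver runs from (396,262) through (415,170) to (434,97), the pointer tip is at (761,84), and the tray corners are around (27,166) to (158,387). The same features are clear in the side crop, so I'll triangulate them.

```bash
cat > m.py <<'E'
from h import *
T=load('top');S=load('side')
def P(c): return c['camera_matrix']@np.c_[cv2.Rodrigues(c['rvec'])[0],np.ravel(c['tvec'])]
pts={'hTF':((297,79),(129,226)),'hLF':((613,110),(290,101)),'hLN':((598,269),(380,144)),'hTN':((280,237),(226,285)),
'grip':((331,160),(200,211)),'dEnd':((396,262),(300,228)),'dJ':((415,170),(246,190)),'dTip':((434,97),(210,162)),'ptr':((761,84),(326,38)),
'tA':((27,166),(12,470)),'tB':((162,165),(99,375)),'tC':((158,387),(273,476)),'tD':((20,387),(190,590)),'gEnd':((119,357),(228,482)),'gTip':((121,196),(100,409))}
for k,(a,b) in pts.items():
    a=np.array([100+a[0]/2.75-.5,125+a[1]/2.75-.5]);b=np.array([170+b[0]/2.6-.5,155+b[1]/2.6-.5])
    X=cv2.triangulatePoints(P(T),P(S),a,b).ravel();X=X[:3]/X[3]
    print(k,X.round(0),'depT',dep(T,*a.round()).round(0),'depS',dep(S,*b.round()).round(0),'repr',np.abs(proj(T,X)-a).max().round(1),np.abs(proj(S,X)-b).max().round(1))
E
python3 m.py
```

```text
hTF [624. 150.  66.] depT [625. 149.  66.] depS [624. 150.  68.] repr 0.1 0.1
hLF [ 590. -129.   66.] depT [ 592. -127.   66.] depS [ 589. -130.   67.] repr 0.5 0.5
hLN [ 452. -112.   67.] depT [ 453. -112.   68.] depS [ 449. -110.   70.] repr 0.2 0.2
hTN [485. 166.  65.] depT [484. 167.  66.] depS [483. 168.  69.] repr 0.3 0.3
grip [549. 115.  97.] depT [547. 113. 107.] depS [543. 125. 108.] repr 0.2 0.2
dEnd [460.  62.  72.] depT [461.  61.  83.] depS [458.  60.  72.] repr 0.8 0.8
dJ [540.  45.  76.] depT [541.  46.  81.] depS [534.  52.  83.] repr 0.4 0.4
dTip [603.  27.  76.] depT [604.  29.  75.] depS [601.  27.  76.] repr 0.6 0.6
ptr [ 609. -255.   81.] depT [ 609. -255.   78.] depS [ 664. -352.    5.] repr 0.1 0.0
tA [558. 418.   8.] depT [557. 417.  13.] depS [555. 420.  14.] repr 0.0 0.0
tB [558. 291.   7.] depT [559. 294.   1.] depS [553. 295.  14.] repr 0.4 0.4
tC [348. 295.   3.] depT [350. 296.   1.] depS [347. 296.   4.] repr 0.5 0.7
tD [350. 424.   5.] depT [353. 421.  13.] depS [349. 421.   2.] repr 0.6 0.8
gEnd [377. 327.  14.] depT [380. 325.  20.] depS [376. 325.  11.] repr 0.7 0.9
gTip [527. 326.  15.] depT [527. 326.  11.] depS [527. 326.  14.] repr 0.1 0.1
```

```bash
cat >> h.py <<'E'
def togo(p,yaw):
    """shift and turn fractions (tool axes) to TCP p, tool x at yaw(deg), pointing down"""
    s=ctrl.get_state();R=np.array(s['tcp_rot']);y=np.radians(yaw)
    G=np.array([[np.cos(y),np.sin(y),0],[np.sin(y),-np.cos(y),0],[0,0,-1]])
    d=R.T@(np.array(p)-s['position'])/100
    r=cv2.Rodrigues(R.T@G)[0].ravel()/1.5
    print('t',s['t'],'pos',np.round(s['position'],1),'shift',d.round(3),'turn',r.round(3),'gap',round(s['finger_gap'],1),'F',np.round(s['ft_force'],1),'grip',s['grasp_force'])
E
python3 - <<'E'
from h import *
c=load('top')
for h,l in((4,[(33,170),(28,381)]),(12,[(94,168),(90,385)])):
    for x,y in l: print(h,ray(c,100+x/2.75-.5,125+y/2.75-.5,h).round(1))
hsv=cv2.cvtColor(c['color'],cv2.COLOR_RGB2HSV);m=cv2.inRange(hsv,(105,150,60),(130,255,255));m[:,:100]=0;m[:,150:]=0
(cx,cy),wh,a=cv2.minAreaRect(cv2.findNonZero(m));b=cv2.boxPoints(((cx,cy),wh,a));print([ray(c,*q,4).round(1) for q in b])
# riser: points between z 10..55 under the plate, from side view
for n in('side','top'):
    S=load(n);R=cv2.Rodrigues(S['rvec'])[0];v,u=np.mgrid[:420,:560]
    X=((np.linalg.inv(S['camera_matrix'])@np.stack([u,v,u*0+1]).reshape(3,-1)*S['z_map'].ravel()).T-np.ravel(S['tvec']))@R
    k=(X[:,2]>15)&(X[:,2]<50)&(X[:,0]>400)&(X[:,0]<680)&(abs(X[:,1]-20)<180)
    Q=X[k];print(n,len(Q));print(Q[::max(1,len(Q)//25)].round(0).tolist())
togo([496,53,140],-13.7)
E
python3 -m pendant '[[[0.6,-0.5,0],[0,0,0.12],0.2],[[1,-0.84,0],[0,0,0.24],0.2],[[1,-0.84,0],[0,0,0.39],0.2],[[1,-0.84,0],[0,0,0.39],0.2]]'
python3 -c "
from h import *
togo([496,53,140],-13.7)"
```

```text
4 [554.7 414.6   4. ]
4 [356.8 417.9   4. ]
12 [554.7 353.   12. ]
12 [353. 356.  12.]
[array([359.5, 416.8,   4. ]), array([551.6, 413.1,   4. ]), array([549.3, 362.6,   4. ]), array([357.5, 366.9,   4. ])]
side 315
[[451.0, -59.0, 33.0], [453.0, -37.0, 34.0], [454.0, -33.0, 28.0], [457.0, -25.0, 25.0], [455.0, -10.0, 30.0], [457.0, -7.0, 22.0], [458.0, -3.0, 16.0], [458.0, 10.0, 20.0], [459.0, 18.0, 18.0], [465.0, 55.0, 35.0], [464.0, 62.0, 33.0], [627.0, 159.0, 25.0], [617.0, 157.0, 24.0], [619.0, 157.0, 19.0], [463.0, 100.0, 48.0], [468.0, 73.0, 16.0], [469.0, 92.0, 24.0], [469.0, 102.0, 26.0], [470.0, 107.0, 21.0], [472.0, 114.0, 19.0], [473.0, 124.0, 19.0], [472.0, 135.0, 23.0], [476.0, 144.0, 20.0], [477.0, 158.0, 26.0], [485.0, 174.0, 29.0], [476.0, 168.0, 24.0], [478.0, 171.0, 18.0]]
top 0
[]
t 0.1 pos [ 177.7 -493.3  230.5] shift [ 4.846 -4.06   0.913] turn [-0.001  0.     0.39 ] gap 85.3 F [-0.3  0.2 -0.1] grip 0.0
t: 0.6
position: [243.9, -379.4, 231.1]
tcp_rot: [[0.971, -0.237, -0.0], [-0.237, -0.971, 0.001], [-0.001, -0.001, -1.0]]
ft_force: [-0.0, -0.4, 0.2]
finger_gap: 51.4
grasp_force: 0.0
t 0.6 pos [ 243.9 -379.4  231.1] shift [ 1.425 -4.798  0.913] turn [-0.  0. -0.] gap 51.4 F [-0.  -0.4  0.2] grip 0.0
```

```bash

python3 -m pendant '[[[0.14,-0.48,0],[0,0,0],0.2],[[0.29,-0.96,0],[0,0,0],0.2],[[0.29,-0.96,0],[0,0,0],0.2]]' | head -2
python3 -m pendant '[[[0.14,-0.48,0],[0,0,0],0.2],[[0.29,-0.96,0],[0,0,0],0.2],[[0.29,-0.96,0],[0,0,0],0.2]]' | head -2
python3 -m pendant '[[[0.14,-0.48,0],[0,0,0],0.2],[[0.29,-0.96,0],[0,0,0],0.2],[[0.29,-0.96,0],[0,0,0],0.2]]' | head -2
python3 -m pendant '[[[0.14,-0.48,0],[0,0,0],0.2],[[0.29,-0.96,0],[0,0,0],0.2],[[0.29,-0.96,0],[0,0,0],0.2],[[0.29,-0.96,0],[0,0,0],0.2]]' | head -2
python3 -c "
from h import *
togo([496,53,140],-13.7);togo([496,53,71],-13.7)"
```

```text
t: 0.98
position: [295.0, -292.0, 231.0]
t: 1.35
position: [346.2, -206.8, 231.1]
t: 1.72
position: [397.4, -121.3, 231.2]
t: 2.22
position: [439.3, -75.1, 231.0]
t 2.225 pos [439.3 -75.1 231. ] shift [ 0.315 -1.335  0.954] turn [-0.022  0.002  0.032] gap 51.3 F [-0.2 -0.8 -0.2] grip 0.0
t 2.225 pos [439.3 -75.1 231. ] shift [ 0.317 -1.312  1.644] turn [-0.022  0.002  0.032] gap 51.3 F [-0.2 -0.8 -0.2] grip 0.0
```

```bash

python3 -m pendant '[[[0.15,-0.5,0],[-0.01,0,0.03],0.2],[[0.3,-0.9,0],[-0.02,0,0.03],0.2],[[0.3,-0.9,0],[-0.02,0,0.03],0.2],[[0.3,-0.9,0],[-0.02,0,0.03],0.2]]' | head -2
python3 -c "
from h import *
togo([496,53,140],-13.7);print(ctrl.get_state()['joint_pos'])"
```

```text
t: 2.72
position: [476.3, -55.8, 234.2]
t 2.725 pos [476.3 -55.8 234.2] shift [ 0.033 -1.052  1.001] turn [-0.036  0.004  0.058] gap 51.1 F [ 0.4 -0.9 -0.1] grip 0.0
[-0.15326633  0.18403675 -0.23282984  1.15817372  0.05495928  3.14054443]
```

The last joint reached its limit, so I'm making a half turn the other way, which gives the same grasp.

```bash

python3 -m pendant '[[[0,0,0],[0,0,-0.12],0.2],[[0,0,0],[0,0,-0.24],0.2],[[0,0,0],[0,0,-0.36],0.2],[[0,0,0],[0,0,-0.48],0.2],[[0,0,0],[0,0,-0.6],0.2],[[0,0,0],[0,0,-0.72],0.2],[[0,0,0],[0,0,-0.84],0.2],[[0,0,0],[0,0,-0.95],0.2],[[0,0,0],[0,0,-0.95],0.2]]' | head -2
python3 -m pendant '[[[0,0,0],[0,0,-0.12],0.2],[[0,0,0],[0,0,-0.24],0.2],[[0,0,0],[0,0,-0.36],0.2],[[0,0,0],[0,0,-0.48],0.2],[[0,0,0],[0,0,-0.6],0.2],[[0,0,0],[0,0,-0.72],0.2],[[0,0,0],[0,0,-0.84],0.2],[[0,0,0],[0,0,-0.95],0.2],[[0,0,0],[0,0,-0.95],0.2]]' | head -2
python3 -c "
from h import *
togo([496,53,140],166.3);print(ctrl.get_state()['joint_pos'])"
```

```text
t: 3.85
position: [475.6, -56.0, 234.3]
t: 4.97
position: [475.8, -56.0, 234.3]
t 4.975 pos [475.8 -56.  234.3] shift [0.272 1.02  1.002] turn [ 0.035 -0.01  -0.14 ] gap 51.0 F [ 0.1 -0.8 -0.3] grip 0.0
[-0.15394078  0.18292384 -0.23393215  1.15796348  0.05489735  0.29468287]
```

```bash

python3 -m pendant '[[[0.14,0.5,0.4],[0.01,0,-0.07],0.2],[[0.27,1,0.8],[0.035,-0.01,-0.14],0.2],[[0.27,1,1],[0.035,-0.01,-0.14],0.2],[[0.27,1,1],[0.035,-0.01,-0.14],0.2],[[0.27,1,1],[0.035,-0.01,-0.14],0.2]]' | head -2
python3 - <<'E'
from h import *
togo([496,53,71],166.3)
c=cam('top');s=cam('side')
a=cv2.resize(c['color'][150:250,190:340,::-1],None,fx=3,fy=3,interpolation=cv2.INTER_CUBIC)
b=cv2.resize(s['color'][150:300,220:340,::-1],None,fx=3,fy=3,interpolation=cv2.INTER_CUBIC)[:450]
a=cv2.copyMakeBorder(a,0,150,0,0,0);b=b[:, :340]
cv2.imwrite('pics/g1.png',np.hstack([a,b]))
E
```

```text
t: 5.6
position: [495.6, 50.6, 141.0]
t 5.6 pos [495.6  50.6 141. ] shift [0.003 0.024 0.7  ] turn [0.001 0.001 0.001] gap 51.4 F [-0.4 -0.3  0.3] grip 0.0
```

View pics/g1.png

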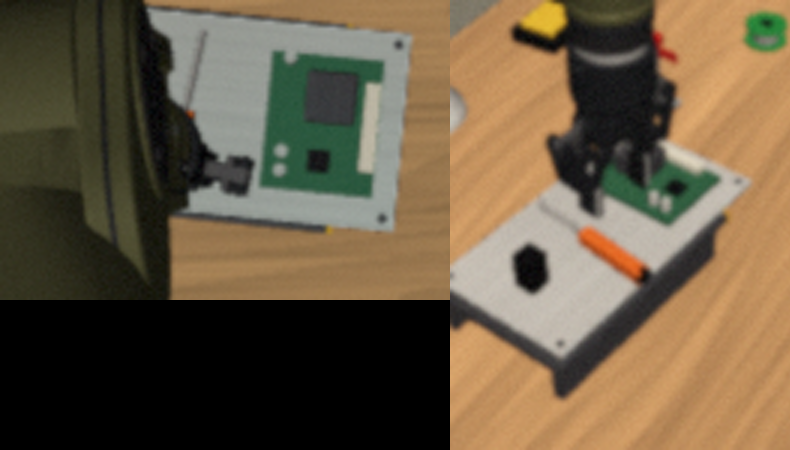

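The picture shows the gripper above the driver handle in both views, clear of the board and the grip block. I'll descend and grip.

```bash

python3 -m pendant '[[[0,0.02,0.25],[0,0,0],0.2],[[0,0.02,0.5],[0,0,0],0.2],[[0,0.02,0.65],[0,0,0],0.2],[[0,0.02,0.7],[0,0,0],0.2],[[0,0.02,0.7],[0,0,0],0.2],[[0,0.02,0.7],[0,0,-0],-0.2],[[0,0.02,0.7],[0,0,0],-1],[[0,0.02,0.7],[0,0,0],-1],[[0,0.02,0.7],[0,0,0],-1],[[0,0.02,0.7],[0,0,0],-1],[[0,0.02,0.7],[0,0,0],-1]]' 30
python3 -c "
from h import *
togo([496,53,110],166.3)"
```

```text
t: 7.08
position: [496.5, 53.2, 71.0]
tcp_rot: [[-0.973, 0.233, 0.003], [0.233, 0.973, 0.001], [-0.003, 0.001, -1.0]]
ft_force: [0.2, -0.2, 6.1]
finger_gap: 14.7
grasp_force: 30.7
t 7.075 pos [496.5  53.2  71. ] shift [ 0.003 -0.002 -0.39 ] turn [0.001 0.002 0.003] gap 14.7 F [ 0.2 -0.2  6.1] grip 30.70720374584198
```

```bash

python3 -m pendant '[[[0,0,-0.1],[0,0,0],-1],[[0,0,-0.3],[0,0,0],-1],[[0,0,-0.5],[0,0,0],-1],[[0,0,-0.7],[0,0,0],-1],[[0,0,-0.7],[0,0,0],-1]]'
python3 - <<'E'
from h import *
togo([435,388,141],179.1)
c=cam('top');s=cam('side')
a=cv2.resize(c['color'][130:250,190:340,::-1],None,fx=3,fy=3,interpolation=cv2.INTER_CUBIC)
b=cv2.resize(s['color'][120:270,220:340,::-1],None,fx=3,fy=3,interpolation=cv2.INTER_CUBIC)[:450]
a=cv2.copyMakeBorder(a,0,90,0,0,0);b=b[:, :340]
cv2.imwrite('pics/g2.png',np.hstack([a,b]))
E
```

```text
t: 7.7
position: [496.8, 53.2, 141.7]
tcp_rot: [[-0.973, 0.233, 0.005], [0.233, 0.973, 0.001], [-0.004, 0.002, -1.0]]
ft_force: [0.2, 1.7, -1.0]
finger_gap: 15.4
grasp_force: 29.9
t 7.7 pos [496.8  53.2 141.7] shift [1.379 3.112 0.006] turn [ 0.001  0.003 -0.146] gap 15.4 F [ 0.2  1.7 -1. ] grip 29.943826496601105
```

View pics/g2.png

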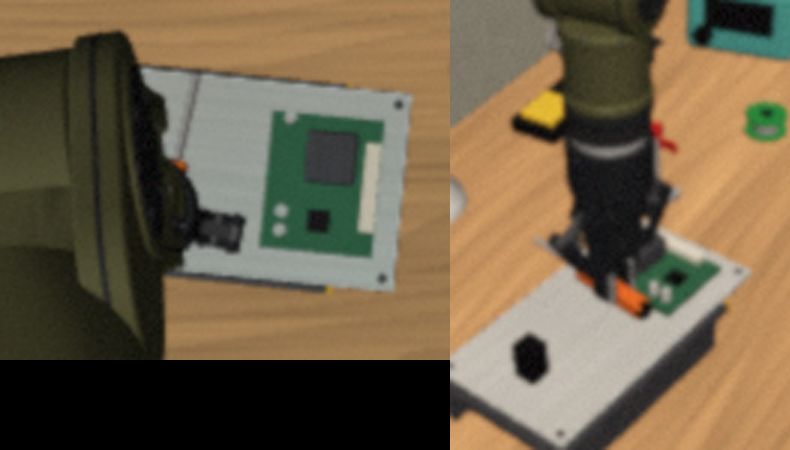

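The driver is held and lifted off the plate level in both views. Next I'll carry it to the lane.

```bash

python3 -c "
from h import *
togo([419,388.3,141],179.1)"
python3 -m pendant '[[[0.1,0.2,0],[0,0,0],-1],[[0.3,0.6,0],[0,0,-0.05],-1],[[0.5,1,0],[0,0,-0.1],-1],[[0.5,1,0],[0,0,-0.146],-1]]' | head -2
python3 -c "
from h import *
togo([419,388.3,141],179.1)"
```

```text
t 7.8 pos [495.3  53.  139.8] shift [ 1.521  3.083 -0.011] turn [ 0.     0.001 -0.146] gap 14.9 F [ 0.3  0.8 -0.3] grip 29.943759441375732
t: 8.3
position: [468.7, 164.2, 138.9]
t 8.3 pos [468.7 164.2 138.9] shift [ 0.517  2.236 -0.02 ] turn [ 0.    -0.001  0.004] gap 15.0 F [ 0.  -1.1 -0.9] grip 29.957555830478668
```

```bash

python3 -m pendant '[[[0.06,0.2,0],[0,0,0],-1],[[0.15,0.6,0],[0,0,0],-1],[[0.25,1,0],[0,0,0],-1],[[0.25,1,0],[0,0,0],-1]]' | head -2
python3 -m pendant '[[[0.06,0.2,0],[0,0,0],-1],[[0.15,0.6,0],[0,0,0],-1],[[0.24,1,0],[0,0,0],-1],[[0.24,1,0],[0,0,0],-1],[[0.24,1,0],[0,0,0],-1]]' | head -2
python3 -c "
from h import *
togo([419,388.3,60],179.1)"
```

```text
t: 8.8
position: [445.7, 264.2, 138.9]
t: 9.43
position: [423.9, 361.2, 139.3]
t 9.425 pos [423.9 361.2 139.3] shift [0.054 0.271 0.792] turn [-0.001 -0.    -0.   ] gap 15.2 F [-0.2 -0.6 -0.7] grip 29.96178299188614
```

```bash

python3 -m pendant '[[[0.02,0.1,0.2],[0,0,0],-1],[[0.05,0.27,0.5],[0,0,0],-1],[[0.05,0.27,0.8],[0,0,0],-1],[[0.05,0.27,1],[0,0,0],-1],[[0.05,0.27,1],[0,0,0],-1],[[0.05,0.27,1],[0,0,0],-1]]' | head -2
python3 - <<'E'
from h import *
togo([419,388.3,25],179.1)
c=cam('top');s=cam('side')
a=cv2.resize(c['color'][165:280,90:190,::-1],None,fx=4,fy=4,interpolation=cv2.INTER_CUBIC)
b=cv2.resize(s['color'][275:390,165:285,::-1],None,fx=4,fy=4,interpolation=cv2.INTER_CUBIC)[:,:390]
cv2.imwrite('pics/g3.png',np.hstack([a,b]))
E
```

```text
t: 10.18
position: [420.6, 389.2, 40.9]
t 10.175 pos [420.6 389.2  40.9] shift [ 0.016 -0.009  0.159] turn [ 0.     0.001 -0.001] gap 15.0 F [-0.1  0.4 -1.4] grip 29.960902333259583
```

View pics/g3.png

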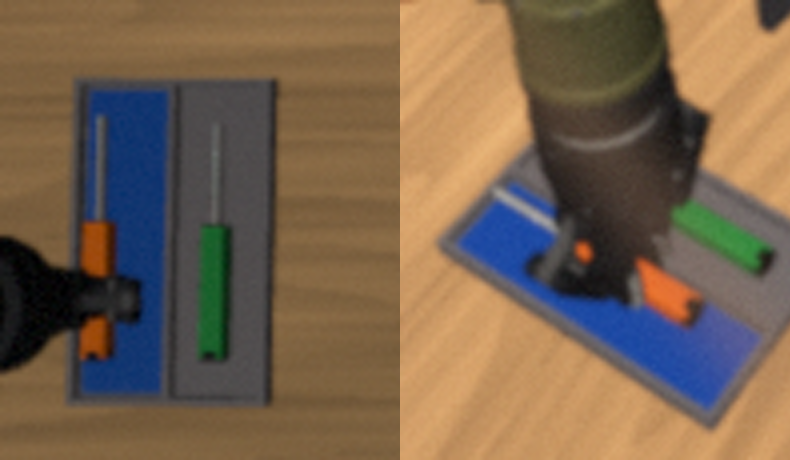

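The driver hangs over the blue lane, parallel to the green one and with its tip the same way; the top view's leftward offset should come from its height. I'll check that numerically.

```bash

python3 - <<'E'
from h import *
c=load('top');s=load('side')
for q,h in(((96,358),50),((97,222),50),((100,115),47)): print(ray(c,90+q[0]/4-.5,165+q[1]/4-.5,h).round(1))
for q,h in(((698,310),50),((495,190),47)): print('side',ray(s,165+(q[0]-400)/4-.5,275+q[1]/4-.5,h).round(1))
togo([419,388.3,9],179.1)
E
```

```text
[383.2 387.2  50. ]
[466.6 387.2  50. ]
[533.  387.1  47. ]
side [378.5 388.9  50. ]
side [530.5 388.3  47. ]
t 10.275 pos [420.9 390.   41.4] shift [ 0.02  -0.018  0.324] turn [ 0.001  0.002 -0.001] gap 15.4 F [-0.3  0.7 -0.8] grip 29.960343539714813
```

```bash

python3 -m pendant '[[[0.01,-0.01,0.1],[0,0,0],-1],[[0.01,-0.01,0.2],[0,0,0],-1],[[0.01,-0.01,0.26],[0,0,0],-1],[[0.01,-0.01,0.29],[0,0,0],-1],[[0.01,-0.01,0.31],[0,0,0],-1],[[0.01,-0.01,0.32],[0,0,0],-1],[[0.01,-0.01,0.32],[0,0,0],-1]]'
```

```text
t: 11.15
position: [418.9, 388.8, 9.0]
tcp_rot: [[-1.0, 0.016, 0.001], [0.016, 1.0, 0.001], [-0.001, 0.001, -1.0]]
ft_force: [-1.0, -1.4, 4.7]
finger_gap: 15.3
grasp_force: 30.6
```

```bash

python3 -m pendant '[[[0,0,0],[0,0,0],-0.6],[[0,0,0],[0,0,0],-0.5],[[0,0,0],[0,0,0],-0.42],[[0,0,0],[0,0,0],-0.42],[[0,0,-0.05],[0,0,0],-0.42],[[0,0,-0.2],[0,0,0],-0.42],[[0,0,-0.5],[0,0,0],-0.42],[[0,0,-0.9],[0,0,0],-0.2],[[0,0,-1],[0,0,0],0],[[0,0,-1],[0,0,0],0]]'
python3 - <<'E'
from h import *
c=cam('top')
a=cv2.resize(c['color'][165:280,90:190,::-1],None,fx=4,fy=4,interpolation=cv2.INTER_CUBIC)
s=cam('side')
b=cv2.resize(s['color'][275:390,165:285,::-1],None,fx=4,fy=4,interpolation=cv2.INTER_CUBIC)[:,:390]
cv2.imwrite('pics/g4.png',np.hstack([a,b]))
togo([550,118,140],173.1)
E
```

```text
t: 12.4
position: [419.4, 389.3, 109.4]
tcp_rot: [[-1.0, 0.016, 0.003], [0.016, 1.0, 0.002], [-0.003, 0.002, -1.0]]
ft_force: [-0.7, 0.2, -0.1]
finger_gap: 42.8
grasp_force: 0.0
t 12.5 pos [418.2 388.2 107.4] shift [-1.36  -2.681 -0.324] turn [-0.    0.    0.07] gap 42.8 F [-0.8  1.  -0.3] grip 0.0
```

View pics/g4.png

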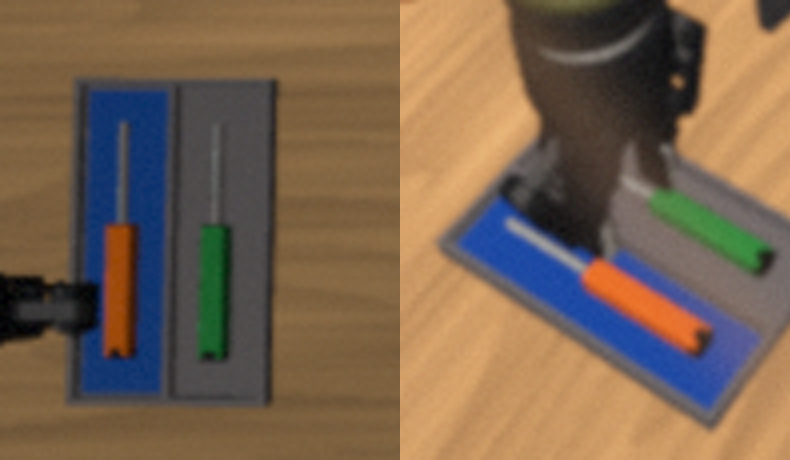

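The orange driver lies flat and centred in the blue lane, parallel to the green one, at (118,120)-(118,357) in the crop. Now I'll move to the plate's grip block.

```bash

python3 -m pendant '[[[0,-0.1,-0.3],[0,0,0],0],[[-0.3,-0.6,-0.5],[0,0,0],0],[[-0.5,-1,-0.5],[0,0,0.07],0],[[-0.5,-1,-0.5],[0,0,0.07],0]]' | head -2
python3 -m pendant '[[[-0.3,-0.5,0],[0,0,0],0],[[-0.5,-1,0],[0,0,0],0],[[-0.5,-1,0],[0,0,0],0],[[-0.5,-1,0],[0,0,0],0]]' | head -2
python3 - <<'E'
from h import *
togo([550,118,140],173.1)
c=load('top')
# grip block top centre: dark pixels with height 95..115
c=dict(c);R=cv2.Rodrigues(c['rvec'])[0];v,u=np.mgrid[:420,:560]
X=((np.linalg.inv(c['camera_matrix'])@np.stack([u,v,u*0+1]).reshape(3,-1)*c['z_map'].ravel()).T-np.ravel(c['tvec']))@R
k=(X[:,2]>97)&(X[:,2]<115)&(abs(X[:,0]-550)<35)&(abs(X[:,1]-118)<35);print(k.sum(),X[k].mean(0),X[k].min(0),X[k].max(0))
E
```

```text
t: 13.0
position: [467.3, 285.1, 156.9]
t: 13.5
position: [504.0, 183.3, 157.2]
t 13.5 pos [504.  183.3 157.2] shift [-0.535 -0.593  0.171] turn [ 0.    -0.001  0.   ] gap 42.2 F [-0.6  0.6  0.5] grip 0.0
110 [549.17908196 118.1203343  106.1472695 ] [537.86649155 105.80262293 100.08655901] [561.73472496 131.49115995 110.37898148]
```

Depth gives the block top at (549,118,106), which agrees with the triangulated plate pose. I'll move above it and go down.

```bash

python3 -m pendant '[[[-0.3,-0.3,0],[0,0,0],0],[[-0.53,-0.6,0.1],[0,0,0],0],[[-0.53,-0.6,0.17],[0,0,0],0],[[-0.53,-0.6,0.17],[0,0,0],0],[[-0.53,-0.6,0.17],[0,0,0],0]]' | head -2
python3 -c "
from h import *
togo([549.4,118,72],173.1)"
```

```text
t: 14.12
position: [549.5, 118.2, 141.2]
t 14.125 pos [549.5 118.2 141.2] shift [ 0.002 -0.003  0.692] turn [0.001 0.    0.001] gap 42.7 F [-0.6  0.7  0.3] grip 0.0
```

```bash

python3 -m pendant '[[[0,0,0.2],[0,0,0],0],[[0,0,0.4],[0,0,0],0],[[0,0,0.55],[0,0,0],0],[[0,0,0.65],[0,0,0],0],[[0,0,0.69],[0,0,0],0],[[0,0,0.69],[0,0,0],-0.3],[[0,0,0.69],[0,0,0],-1],[[0,0,0.69],[0,0,0],-1],[[0,0,0.69],[0,0,0],-1],[[0,0,0.69],[0,0,0],-1],[[0,0,0.69],[0,0,0],-1]]' 60
python3 - <<'E'
from h import *
x=np.array([-.119,-.993]);s=ctrl.get_state();p=np.array(s['position'][:2])+113*x
togo([*p,s['position'][2]],173.1)
E
```

```text
t: 15.5
position: [551.0, 117.5, 72.9]
tcp_rot: [[-0.993, 0.12, 0.003], [0.12, 0.993, 0.002], [-0.003, 0.002, -1.0]]
ft_force: [1.0, 5.4, 4.1]
finger_gap: 23.2
grasp_force: 59.5
t 15.5 pos [551.  117.5  72.9] shift [-1.00e-03 -1.13e+00 -3.00e-03] turn [ 0.002  0.002 -0.   ] gap 23.2 F [1.  5.4 4.1] grip 59.458980560302734
```

```bash

python3 -m pendant '[[[0,-0.05,0],[0,0,0],-1],[[0,-0.15,0],[0,0,0],-1],[[0,-0.25,0],[0,0,0],-1],[[0,-0.35,0],[0,0,0],-1],[[0,-0.45,0],[0,0,0],-1],[[0,-0.55,0],[0,0,0],-1],[[0,-0.65,0],[0,0,0],-1],[[0,-0.75,0],[0,0,0],-1],[[0,-0.8,0],[0,0,0],-1],[[0,-0.8,0],[0,0,0],-1],[[0,-0.8,0],[0,0,0],-1]]'
cat > pic.py <<'E'
from h import *
import sys
c=cam('top');s=cam('side')
a=cv2.resize(c['color'][130:240,200:400,::-1],None,fx=4,fy=4,interpolation=cv2.INTER_CUBIC)
b=cv2.resize(s['color'][150:205,250:350,::-1],None,fx=2.8,fy=2.8,interpolation=cv2.INTER_CUBIC)
b=cv2.copyMakeBorder(b,0,0,0,800-b.shape[1],0)
cv2.imwrite(sys.argv[1],np.vstack([a,b])[:600])
E
python3 pic.py pics/p1.png
```

```text
t: 16.88
position: [541.2, 37.3, 72.9]
tcp_rot: [[-0.993, 0.121, 0.003], [0.121, 0.993, 0.0], [-0.003, 0.001, -1.0]]
ft_force: [1.4, 2.4, 4.6]
finger_gap: 23.2
grasp_force: 60.0
```

View pics/p1.png

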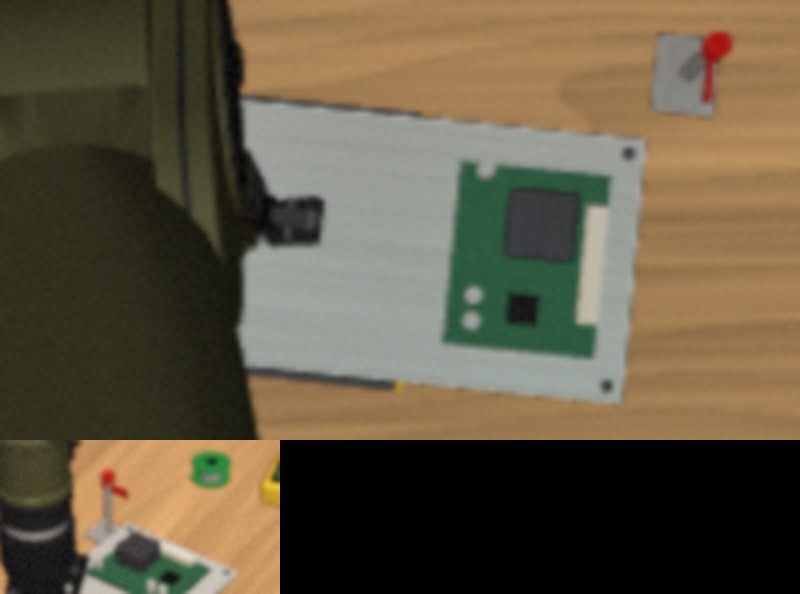

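The plate slid straight. Its outer edge runs (645,142)-(620,403), the lead screws are at (629,153) and (606,386), and the pointer tip is at (707,102) in the crop.

```bash
cat > rem.py <<'E'
from h import *
import sys
v=[float(a) for a in sys.argv[1:]]
c=load('top');f=lambda q,h: ray(c,200+q[0]/4-.5,130+q[1]/4-.5,h)[:2]
A,B,H1,H2=[f(v[i:i+2],66) for i in(0,2,4,6)];p=f(v[8:10],79)
x=np.array([-.119,-.993]);m=(A+B)/2
print('edge mid',m.round(1),'ptr',p.round(1),'remaining',(p-m)@x,'via holes',(p-(H1+H2)/2)@x-10,'edge dir',np.degrees(np.arctan2(*(B-A)[::-1])))
togo([*(np.array(ctrl.get_state()['position'][:2])+x*((p-m)@x)),72.9],173.1)
E
python3 rem.py 645 142 620 403 629 153 606 386 707 102
python3 - <<'E'
from h import *
c=load('top');z=c['z_map'];p=[dep(c,200+707/4-.5,130+y/4-.5).round(0) for y in(80,90,97)];print(p)
E
```

```text
edge mid [ 509.9 -210.6] ptr [ 609.1 -255.2] remaining 32.444367705108824 via holes 31.489559130876785 edge dir 172.94155364018332
t 16.975 pos [541.2  37.3  72.9] shift [-0.001 -0.324 -0.   ] turn [ 0.     0.002 -0.   ] gap 23.3 F [0.4 2.  5. ] grip 59.976428747177124
[array([ 622., -255.,   82.]), array([ 615., -254.,   85.]), array([ 611., -254.,   86.])]
```

```bash

python3 -m pendant '[[[0,-0.05,0],[0,0,0],-1],[[0,-0.12,0],[0,0,0],-1],[[0,-0.19,0],[0,0,0],-1],[[0,-0.25,0],[0,0,0],-1],[[0,-0.29,0],[0,0,0],-1],[[0,-0.32,0],[0,0,0],-1],[[0,-0.32,0],[0,0,0],-1],[[0,-0.32,0],[0,0,0],-1],[[0,-0.32,0],[0,0,0],-1]]'
python3 pic.py pics/p2.png
```

```text
t: 18.1
position: [537.6, 6.5, 73.0]
tcp_rot: [[-0.993, 0.12, 0.003], [0.12, 0.993, 0.002], [-0.003, 0.003, -1.0]]
ft_force: [0.8, 5.9, 6.1]
finger_gap: 23.0
grasp_force: 59.9
```

View pics/p2.png

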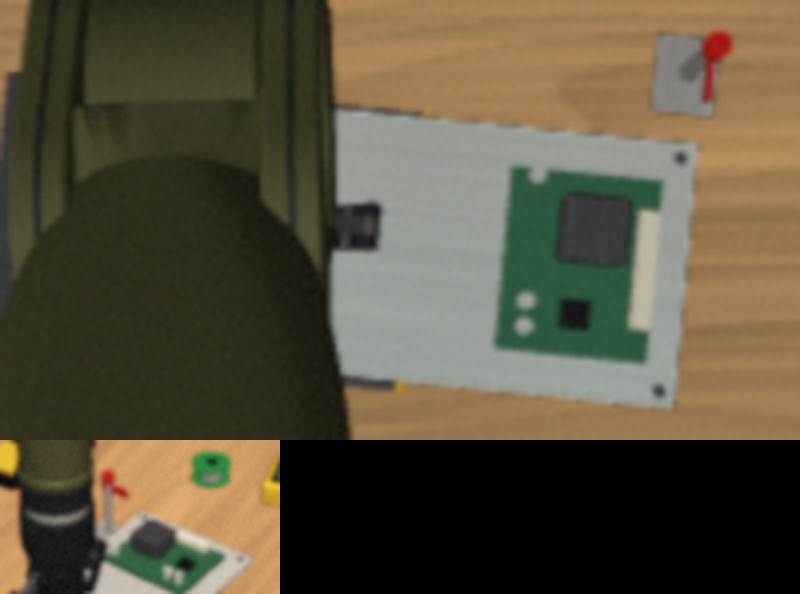

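The outer edge now runs (697,146)-(673,408), with the lead screws at (681,158) and (659,391). The pointer hasn't moved and the plate looks level.

```bash
python3 rem.py 697 146 673 408 681 158 659 391 707 102
python3 - <<'E'
from h import *
c=load('top')
for q in((690,250),(681,170),(655,375),(400,160),(400,330),(480,250)): print(dep(c,200+q[0]/4-.5,130+q[1]/4-.5).round(1))
E
```

```text
edge mid [ 506.6 -241.8] ptr [ 609.1 -255.2] remaining 1.1593705015020728 via holes 0.15538833843161726 edge dir 173.0757139502217
t 18.2 pos [537.6   6.5  73. ] shift [-0.    -0.012  0.001] turn [0.002 0.002 0.   ] gap 23.1 F [1.5 5.4 6.5] grip 59.92555618286133
[ 526.9 -258.1    2.5]
[ 570.5 -241.3   66.1]
[ 448.1 -222.2   65.8]
[580.1 -73.1  66.1]
[477.7 -71.   66.4]
[ 524.8 -119.9   66.2]
```

The edge is within about 1 mm of the pointer, and the plate is level at 66 mm and held at 60 N. I'm handing in.

```bash
python3 -c "
from plant import ctrl
print(ctrl.job_done())"
```

```text
the job is handed in; nothing more can be done
None
```

The job is handed in, though it returned no verdict: by my measurements the orange screwdriver lies flat in the blue lane, tip the same way as the green one, and the plate is held level at 60 N on the riser with its outer edge within about 1 mm of the pointer, at 18 s.

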